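# Clamp the chopper's lid and hold its dial at the third speed

### The job

Chop the nuts in the white chopper: first swing its clamp lever over the lid and down until it snaps fully shut, and let go of it; then turn the spring-return dial clockwise past the first and second marks to the third (three dots) and hold it there with the fingers. Do not turn the dial before the clamp is shut, and leave the things standing around where they are. The program finishes while holding: the fingers still keep the dial at the third mark, against its spring, when it ends.

Things in the scene. Friction and masses are not known exactly. Their poses are not given: they have to be found in the camera images.
- chopper: white nut chopper, fixed, 190 mm deep (x), 290 wide (y). Origin on the worktop under its middle; own x to its back, y to its left, z up; at yaw 0 its front faces the robot. Left: plinth 60 high with a steel bowl and clear lid 117 wide, axis at own x 0, y +60 (top 125 high). Right: motor housing, flat top 100 high, with the dial. Highest when shut: clamp post behind the bowl, 145
- clamp_hinge (a point): hinge pin of the clamp lever, in the steel post behind the bowl: own x +74, y +60, z 134 mm of the chopper. The pin runs along the chopper's own y, and the lever swings in the upright plane square to it: open it stands up behind the bowl, shut it lies level across the lid, pointing to the chopper's front
- clamp_grip (a point): middle of the red handle at the lever's free end, 148 mm from the pin along the lever and 4 mm above the lever's centre line when shut. Handle 50 mm long (25 each way along the lever), 20 wide (along the pin: pinch it across these sides), 14 thick. Shut, it lies past the bowl's rim at own x -74, y +60, z 138 mm of the chopper, with 70 mm free under it
- clamp_angle (a joint): lever angle, rad: 0 open (leaning 0.18 back from upright), 1.75 fully shut (level over the lid). Starts open, between 0 and 0.25, where friction keeps it. Its over-centre spring resists most at about 0.75 (3 to 4 N at the handle), swings it back open if let go before about 1.0, tips over at about 1.3 and from about 1.45 on snaps it shut and keeps it shut
- dial: the black dial. Its bar grip is 48 mm long (own x, white pointer line at its -x end), 15 thick (own y), 26 high. Origin on the dial's upright axis at the bar's underside, 112 mm above the worktop (bar top at 138). Under it a round skirt 54 wide, from 100 to 112. The axis is at own x -30, y -87.5 mm of the chopper
- dial_angle (a joint): dial angle, rad, clockwise seen from above: 0 off (pointer to the chopper's front), clicks at 0.42 (one red dot), 0.84 (two dots), 1.26 (three dots: third mark), end stop 1.31. Return spring 0.05 N m at 0 rising to 0.12 at the third mark, with a click ripple of 0.035; it turns back to off from anywhere once let go
- red_bowl: small red bowl, 99 mm wide, 45 mm high, right of the chopper; bystander; origin at the middle of its underside
- spoon: steel spoon lying on the worktop, 191x38x13 mm, right of the chopper; bystander; origin at the middle of its underside
- mug: speckled beige mug, 81x120x94 mm, at the back right; bystander; origin at the middle of its underside
- spice_green: spice jar with green cap and green label, 46 mm wide, 106 mm high, at the back; bystander; origin at the middle of its underside
- spice_tan: spice jar with green cap and brown label, 46 mm wide, 106 mm high, at the back; bystander; origin at the middle of its underside
- tumbler: clear drinking glass, 81 mm wide, 93 mm high, left of the chopper; bystander; origin at the middle of its underside
- clamp: the whole clamp lever: flat steel arm 18 mm wide with a red handle at its free end; its origin lies on the hinge pin (the handle is at point clamp_grip)

How it is judged:
By the outcome, as a careful person would: the job done as asked, in the order asked, and still so for the second after the job is handed in, while the arm keeps its last pose, push and grip.
It also fails if it takes over 54 s, if anything falls off the work surface, if the arm or the gripper's body presses on something with over 40 N, if the wrist force passes 120 N, or if a joint passes its speed limit or range.

### The arm

A 6-joint arm with a two-finger parallel gripper is mounted at the origin on a cart in front of the work surface, level with it; the furniture and walls round the work are solid. World frame = base frame: x ahead of the robot, y to its left, z up, the work surface at z = 0. Lengths are in m, angles in rad, forces in N, time in s.
With the tool pointing down it reaches from about 0.375 to 0.925 m from the base axis. Payload 5.7 kg.
Tool frame: the origin (TCP) lies midway between the tips of the shut fingers; the grasp point (between the pads) lies 19 mm behind it; z points along the fingers, y is the line along which they close (so a half turn about z gives the same grasp; the last joint's range is limited). The gripper opens to 85 mm and grips with 20 to 120 N. Pads are 22 mm wide; open, the fingers measure 114 mm over their backs; the gripper's body (76 mm by 85 mm) begins 54 mm behind the grasp point. The pads swing forward as they close: fully open they stand 13 mm farther back than shut.
Start: joints at [-0.868, 0.359, 1.51, -0, 1.272, -0.115], TCP at [0.438, -0.41, 0.231] pointing down, gripper open.
Joint ranges: [-2.97, 2.97], [-1.01, 2.36], [0.21, 2.38], [-0.96, 4.11], [0.2, 2.71], [-2.98, 2.98]. Speed limits (rad/s): [2.39, 2.39, 3.14, 3.14, 3.14, 3.14].

### API

Orientations are given as a 3x3 rotation matrix whose columns are the frame's x, y, z axes.
In Python, from cell import robot gives the robot as it stands.
- The arm moves only by the shell command python3 nudge.py 'ROWS' [OPENING] [FORCE]. ROWS is 1 to 10 rows, parted by semicolons, with the numbers parted by commas; each row has 4 numbers: dx, dy, dz in normalised numbers (1 is 0.6 m), then a turn about the tool's z in a scale on which 1.0 is 4 rad; each row shifts and turns the commanded pose from where the row before left it, along the tool's axes as they then stand; what a row does not reach is not made up. A row lasts 1/12 s, in which the tool goes at most 0.0417 m and 0.125 rad, less where a joint would pass 70% of its speed; a pose out of reach is approached as far as the arm can. OPENING is the finger opening in m, set as the command begins (- or left out keeps the last). The fingers move at their own pace and stop on an object; FORCE is the grip in N (left out, the last holds). Time passes only in rows, so rows that do not move let the fingers close. It prints the time, the measured TCP pose, the force, the opening and the grip force at its end. Shift and turn numbers lie between -1 and 1, and a call with a number outside is refused. Input that does not fit is refused with a message, and nothing moves.
- robot.state(): the state, without advancing time (a new reading comes with each control period).
- robot.camera(name): name is "scene" or "top"; returns a dict with "img" (400x640x3 uint8, red, green, blue), "K" (3x3 intrinsics, pixels), "R" (3x3) and "t" (3): a world point X has camera coordinates R X + t. Camera axes: x right, y down, z forward; pixel columns grow to the right and rows downward; lengths in m; the calibration is good to about 2 mm. A picture is of the moment at which its call begins. There is no depth.
- robot.finish_job(): hands the job in; it is judged then, once.
The state is a dict: "clock": time; "joints": joint angles; "qd": joint speeds; "joint_torque": joint torques, N m; "ee_pos": TCP position; "tcp_rot": TCP orientation; "force": force on the tool from outside, world axes, zero at the start; "moment": the same for the moment, N m; "width": finger opening in m; "grip_force": force on a finger pad.
Only numpy, scipy, OpenCV 4.12 (cv2) and the standard library are available. Lean on these libraries where they do the work, as an engineer would, in place of code of your own. Each camera call takes 0.05 s, during which the arm holds its last target. There are 200 camera calls.

## Working session

There is one attempt and no reset: what is moved stays moved. The work goes in short steps, Python scripts to look and compute and a shell command to move; the robot and the scene stay as the last step left them, time stands still between calls to the robot, and variables do not carry over. Pictures are saved under pics/ and viewed, at most 10 in all, crops included, and the job is handed in when it is done.

```bash
ls; mkdir -p pics
python3 - <<'E'
from cell import robot
import cv2,numpy as np
for n in("scene","top"):
    c=robot.camera(n); cv2.imwrite(f"pics/{n}0.png",c["img"][:,:,::-1]); np.savez(f"{n}0.npz",**c)
    print(n,c["K"].tolist(),np.round(c["R"],4).tolist(),c["t"])
s=robot.state();print(s["clock"],s["tcp_rot"],s["ee_pos"],s["width"])
E
```

```text
cell.py
nudge.py
pics
scene [[474.3667373806093, 0.0, 319.59565084826096], [0.0, 474.3667373806093, 200.30692430339286], [0.0, 0.0, 1.0]] [[-0.5884, -0.8085, -0.0028], [-0.5624, 0.4118, -0.7171], [0.5809, -0.4203, -0.697]] [0.26969031 0.49815709 1.50035181]
top [[429.95447505539084, 0.0, 320.2094173755832], [0.0, 429.95447505539084, 196.53259714016505], [0.0, 0.0, 1.0]] [[0.0296, -0.9995, 0.0122], [-0.9948, -0.0306, -0.0967], [0.097, -0.0093, -0.9952]] [-0.10851595  0.61865477  1.50366209]
0.1 [[ 6.83843926e-01  7.29627542e-01 -1.06552765e-03]
 [ 7.29628287e-01 -6.83842722e-01  1.30199774e-03]
 [ 2.21320081e-04 -1.66780236e-03 -9.99998585e-01]] [ 0.43737294 -0.40981969  0.23052916] 0.08543088831884955
```

View pics/scene0.png

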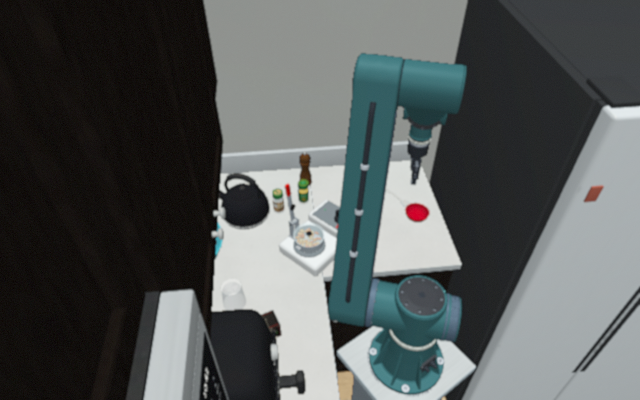

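View pics/top0.png

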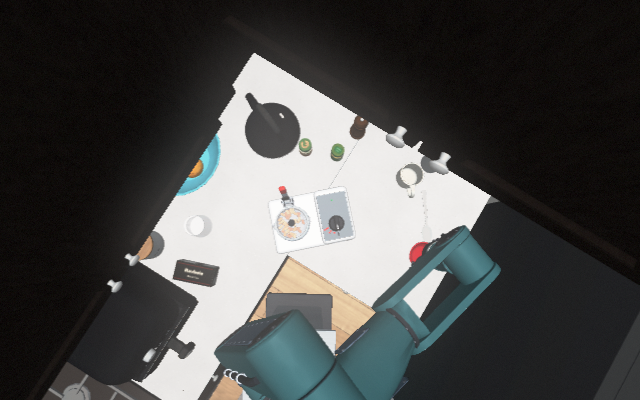

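The scene view shows the open lever's red handle at about (288,188) and the lid at (309,237), with the dial hidden by the arm. The top view shows the lid at about (292,223), the dial at (337,223) and the handle tip at (283,190), all clear of the arm. Next I zoom in on the top view.

Run:
```python
import cv2,numpy as np
i=np.load("top0.npz")["img"][175:265,255:370,::-1]
cv2.imwrite("pics/c1.png",cv2.resize(i,None,fx=6,fy=6,interpolation=cv2.INTER_CUBIC))
for n,(x0,x1,y0,y1) in {"top":(255,370,175,265),"scene":(265,345,170,280)}.items():
    c=np.load(n+"0.npz");im=c["img"].astype(int)
    m=np.zeros(im.shape[:2],bool);m[y0:y1,x0:x1]=True
    r=(im[...,0]>110)&(im[...,1]<70)&(im[...,2]<80)&m
    k,l,st,ce=cv2.connectedComponentsWithStats(r.astype(np.uint8))
    for a,b in zip(st[1:],ce[1:]):
        if a[4]>5: print(n,"red",a,b.round(1))
    d=(im.max(2)<60)&m
    k,l,st,ce=cv2.connectedComponentsWithStats(d.astype(np.uint8))
    for a,b in zip(st[1:],ce[1:]):
        if a[4]>15: print(n,"dark",a,b.round(1))
```

```text
scene red [286 185   4  11  30] [287.7 190. ]
scene dark [265 197   4  20  49] [265.9 206.7]
scene dark [335 211   4  11  27] [336.7 215.6]
```

View pics/c1.png

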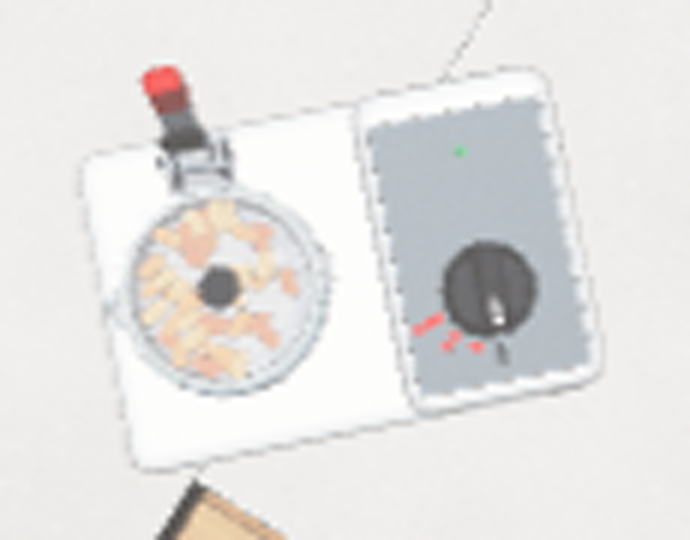

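The crop shows the dial centre at about crop (490,290), the lid knob at (218,286), and the red handle at (165,95). The pointer faces the front, so the dial is off, and the chopper is turned by about 10°. Next I measure the points and fit the pose.

```bash
cat > h.py <<'E'
import numpy as np,cv2
def ray(c,u,v):
    d=np.linalg.inv(c["K"])@[u,v,1]; return -c["R"].T@c["t"], c["R"].T@d
def onz(c,u,v,z):
    o,d=ray(c,u,v); return o+d*(z-o[2])/d[2]
def cross(r1,r2):
    (o1,d1),(o2,d2)=r1,r2
    s=np.linalg.lstsq(np.c_[d1,-d2],o2-o1,rcond=None)[0]
    a,b=o1+s[0]*d1,o2+s[1]*d2; return (a+b)/2,np.linalg.norm(a-b)
def comps(m,mn):
    k,l,st,ce=cv2.connectedComponentsWithStats(m.astype(np.uint8))
    return [(a,b) for a,b in zip(st[1:],ce[1:]) if a[4]>=mn]
E
python3 - <<'E'
from h import *
c=np.load("top0.npz");s=np.load("scene0.npz")
im=c["img"].astype(int);roi=np.zeros(im.shape[:2],bool);roi[175:265,255:370]=True
for a,b in comps((im.max(2)<115)&roi,15): print("dark",a,b.round(1),onz(c,*b,.125).round(4))
red=(im[...,0]-im[...,1]>80)&(im[...,0]-im[...,2]>80)&roi
R=comps(red,3)
for a,b in R: print("red",a,b.round(1))
grey=(im[...,2]-im[...,0]>8)&(im.max(2)<215)&(im.max(2)>130)&roi
k,l,st,_=cv2.connectedComponentsWithStats(grey.astype(np.uint8));i=1+st[1:,4].argmax()
ys,xs=np.where(l==i);rc=cv2.minAreaRect(np.c_[xs,ys].astype(np.float32));print("grey",rc)
P=np.array([onz(c,*q,.1) for q in cv2.boxPoints(rc)]);print(P.round(4).tolist())
h=[b for a,b in R if b[1]<200][0]
print("handle",cross(ray(c,*h),ray(s,287.7,190)))
# pose from knob and dial
E
```

```text
dark [282 196   7   4  22] [285.1 197.7] [0.6048 0.0282 0.125 ]
dark [329 216  15  15 165] [335.8 222.7] [ 0.5267 -0.1435  0.125 ]
dark [282 256   7   9  20] [284.8 260. ] [0.3985 0.0216 0.125 ]
red [279 186   6   5  24] [281.5 188. ]
red [324 227   5   4   8] [326.  228.5]
red [329 230   2   3   3] [329.7 231. ]
grey ((334.4999694824219, 215.5), (45.10670852661133, 28.632951736450195), 78.69007110595703)
[[0.6156, -0.0749, 0.1], [0.6378, -0.1701, 0.1], [0.4884, -0.2037, 0.1], [0.4667, -0.1093, 0.1]]
handle (array([0.6172818 , 0.02600345, 0.2763589 ]), np.float64(0.008102951540404309))
```

Run:
```python
from h import *
c=np.load("top0.npz");s=np.load("scene0.npz")
im=c["img"]
# dial centre: intensity-weighted darkness
g=im[212:234,325:348].max(2).astype(float);w=np.clip(150-g,0,80);yy,xx=np.mgrid[212:234,325:348]
d=np.array([(w*xx).sum(),(w*yy).sum()])/w.sum();D=onz(c,*d,.118);print("dial",d,D)
g=im[218:228,286:297].max(2).astype(float);w=np.clip(130-g,0,80);yy,xx=np.mgrid[218:228,286:297]
k=np.array([(w*xx).sum(),(w*yy).sum()])/w.sum();L=onz(c,*k,.128);print("knob",k,L)
v=(L-D)[:2];print("dist",np.hypot(*v),np.hypot(30,147.5)); yaw=np.arctan2(v[1],v[0])-np.arctan2(.1475,.03)
print("yaw",yaw)
for yw in(yaw,.226):
    R=np.array([[np.cos(yw),-np.sin(yw)],[np.sin(yw),np.cos(yw)]])
    O=(D[:2]-R@[-.03,-.0875]+L[:2]-R@[0,.06])/2
    print(yw,"O",O,"hinge",O+R@[.074,.06],"grip shut",O+R@[-.074,.06],"dial",O+R@[-.03,-.0875],"housing",[(O+R@p).round(3).tolist() for p in([-.095,-.145],[.095,-.145],[.095,.145],[-.095,.145])])
    h=np.array([.6173,.0260]);print("handle own",R.T@(h-O))
```

```text
dial [335.80954774 222.6888191 ] [ 0.52684568 -0.14375754  0.118     ]
knob [290.9800995  222.56218905] [0.52241921 0.0055136  0.128     ]
dist 0.14933675937920735 150.5199322349037
yaw 0.23029811675688094
0.23029811675688094 O [ 0.53609774 -0.05231098] hinge [0.59444795 0.02299674] grip shut [ 0.45035539 -0.01078689] dial [ 0.52686322 -0.14434887] housing [[0.477, -0.215], [0.662, -0.172], [0.595, 0.111], [0.411, 0.067]]
handle own [0.09693427 0.05770758]
0.226 O [ 0.53616989 -0.05236041] hinge [0.59484324 0.02269582] grip shut [ 0.45060681 -0.01046818] dial [ 0.52653986 -0.14435776] housing [[0.476, -0.215], [0.661, -0.172], [0.596, 0.11], [0.411, 0.068]]
handle own [0.0966261  0.05818803]
```

The pose holds up: the dial-to-lid distance is 149.3 mm against 150.5 expected, yaw is about 0.229, and the handle lies on own y ≈ 58 mm. I raise the tool and turn it square to the chopper.

The rows are not in the units I measure in: shifts go in shares of 0.6 m and turns go in shares of 4 rad. I convert before sending: -0.04 m is -0.0667, 0.118 rad is 0.0295.

```bash
python3 nudge.py '0,0,-0.0667,0;0,0,-0.0667,0.0295;0,0,-0.0667,0.0295;0,0,-0.0667,0.0295;0,0,0,0.0295;0,0,0,0.0293;0,0,0,0' 0.06 30
cat >> h.py <<'E'
YAW=.229;O=np.array([.5361,-.0523])
_c,_s=np.cos(YAW),np.sin(YAW);RO=np.array([[_c,-_s],[_s,_c]])
def own(p): return np.r_[RO.T@(np.asarray(p)[:2]-O),p[2]]
def rel(s,tgt_own):
    w=np.r_[O+RO@tgt_own[:2],tgt_own[2]]
    return s["tcp_rot"].T@(w-s["ee_pos"])
E
python3 - <<'E'
from h import *
from cell import robot
s=robot.state();print("own",own(s["ee_pos"]),"R",(RO.T@s["tcp_rot"][:2,:2]).round(3).tolist())
print(rel(s,np.array([.097,.059,.375])),s["joints"])
E
```

```text
clock: 0.68
ee_pos: [0.4378, -0.4103, 0.3919]
tcp_rot: [[0.975, 0.223, 0.001], [0.223, -0.975, -0.001], [0.0, 0.001, -1.0]]
force: [-0.3, -0.6, -0.2]
width: 0.06
grip_force: 0.0
own [-0.17697688 -0.32638358  0.39186121] R [[1.0, -0.004], [-0.004, -1.0]]
[ 0.27231093 -0.38657066  0.0166737 ] [-8.68076170e-01  2.60695746e-01  1.26466566e+00  1.55610988e-05
  1.61534102e+00  4.78018704e-01]
```

Scaled: -0.0322 m is -0.0537, 0.0227 m is 0.0378.

```bash
python3 nudge.py '0.0378,-0.0537,0,0;0.0378,-0.0537,0,0;0.0378,-0.0537,0,0;0.0378,-0.0537,0,0;0.0378,-0.0537,0,0;0.0378,-0.0537,0,0;0.0378,-0.0537,0,0;0.0378,-0.0537,0,0;0.0378,-0.0537,0,0;0.0378,-0.0537,0,0' >/dev/null;  python3 nudge.py '0.0378,-0.0537,0,0;0.0378,-0.0537,0,0;0,0,0,0;0,0,0,0'
python3 - <<'E'
from h import *
from cell import robot
s=robot.state();print("own",own(s["ee_pos"]),s["joints"])
print(rel(s,np.array([.097,.059,.26])))
c=robot.camera("top");t=robot.camera("scene")
a=cv2.resize(c["img"][150:270,240:380],None,fx=4,fy=4);b=cv2.resize(t["img"][110:230,240:380],None,fx=4,fy=4)
cv2.imwrite("pics/p1.png",np.vstack([b]) [...,::-1]);cv2.imwrite("pics/p1t.png",a[...,::-1])
E
```

```text
clock: 1.85
ee_pos: [0.6153, 0.03, 0.3897]
tcp_rot: [[0.972, 0.234, -0.003], [0.234, -0.972, 0.0], [-0.003, -0.001, -1.0]]
force: [-1.3, -1.3, 0.2]
width: 0.06
grip_force: 0.0
own [0.09583283 0.06212303 0.38974346] [-6.34920176e-02  2.89402958e-01  1.22992584e+00  1.00816328e-04
  1.62496142e+00  1.27147499e+00]
[0.00147637 0.00324662 0.12973727]
```

View pics/p1.png

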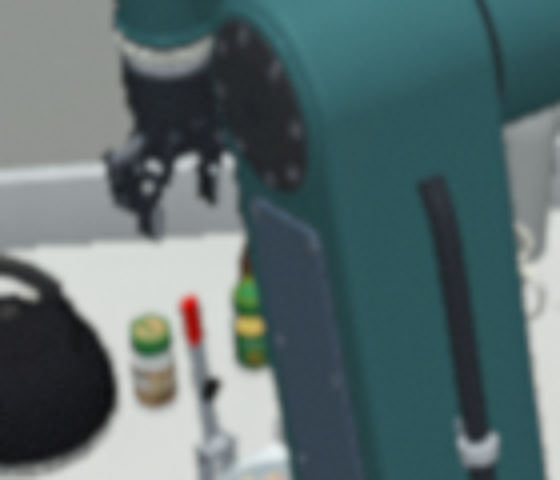

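The picture shows the open fingers above the red handle (crop about (190,320)), straddling it, with nothing else between them. I lower the tool and pinch.

Scaled: 0.035 m is 0.0583, 0.03 m is 0.05.

```bash
python3 nudge.py '0.0017,0.005,0.05,0;0,0,0.0583,0;0,0,0.0583,0;0,0,0.0417,0;0,0,0,0' ; python3 nudge.py '0,0,0,0;0,0,0,0;0,0,0,0;0,0,0,0;0,0,0,0;0,0,0,0' 0.0 30
python3 - <<'E'
from h import *
from cell import robot
s=robot.state();print("own",own(s["ee_pos"]),s["force"],s["width"],s["grip_force"])
E
```

```text
clock: 2.37
ee_pos: [0.6125, 0.0235, 0.2602]
tcp_rot: [[0.974, 0.226, -0.011], [0.226, -0.974, 0.0], [-0.011, -0.003, -1.0]]
force: [-1.1, 0.3, -1.3]
width: 0.06
grip_force: 0.0
clock: 2.87
ee_pos: [0.6184, 0.0257, 0.2691]
tcp_rot: [[0.974, 0.227, 0.004], [0.227, -0.974, 0.001], [0.004, 0.0, -1.0]]
force: [-0.8, 3.4, 5.9]
width: 0.0194
grip_force: 32.0
own [0.09788402 0.05726552 0.26908134] [-0.80240286  3.35358118  5.93630801] 0.01938433238777523 31.978445649147034
```

The fingers have stopped on the handle at 19.4 mm, against its nominal 20 mm. I swing it along the arc about the pin (r ≈ 0.156), first half.

Scaled: -0.0156 m is -0.026, -0.0152 m is -0.0253.

```bash
python3 nudge.py '-0.0258,0,-0.0027,0;-0.026,0,0,0;-0.0258,0,0.0025,0;-0.0253,0,0.005,0;-0.0248,0,0.0075,0;-0.024,0,0.01,0' - 30; python3 nudge.py '-0.0228,0,0.0123,0;-0.0215,0,0.0147,0;-0.0198,0,0.0167,0;-0.0182,0,0.0185,0;0,0,0,0'
python3 - <<'E'
from h import *
from cell import robot
s=robot.state();print("own",own(s["ee_pos"]),"force own",own(np.r_[s["force"][:2]+O,s["force"][2]]),s["width"],s["grip_force"])
E
```

```text
clock: 3.37
ee_pos: [0.5311, 0.0054, 0.2559]
tcp_rot: [[0.974, 0.227, 0.009], [0.227, -0.974, 0.002], [0.009, 0.0, -1.0]]
force: [2.9, 5.4, 2.6]
width: 0.0195
grip_force: 31.2
clock: 3.78
ee_pos: [0.4796, -0.0065, 0.2159]
tcp_rot: [[0.974, 0.227, 0.002], [0.227, -0.974, 0.0], [0.002, -0.0, -1.0]]
force: [-0.4, 3.1, 2.3]
width: 0.0199
grip_force: 31.5
own [-0.04463834  0.05744938  0.21587521] force own [0.28625741 3.0772397  2.26593701] 0.019918136329531183 31.547064185142517
```

Scaled: 0.0144 m is 0.024, 0.0139 m is 0.0232.

```bash
python3 nudge.py '-0.0163,0,0.0203,0;-0.0142,0,0.0218,0;-0.0118,0,0.0232,0;-0.0093,0,0.024,0' - 30; python3 nudge.py '-0.0072,0,0.0248,0;-0.0045,0,0.0257,0;-0.0018,0,0.0257,0;0,0,0.0033,0;0,0,0,0;0,0,0,0'
python3 - <<'E'
from h import *
from cell import robot
s=robot.state();print("own",own(s["ee_pos"]),"force own",own(np.r_[s["force"][:2]+O,s["force"][2]]),s["width"],s["grip_force"])
c=robot.camera("scene")
cv2.imwrite("pics/p2.png",cv2.resize(c["img"][170:290,250:390],None,fx=4,fy=4)[...,::-1])
E
```

```text
clock: 4.12
ee_pos: [0.4505, -0.0133, 0.163]
tcp_rot: [[0.974, 0.227, 0.002], [0.227, -0.974, 0.001], [0.002, -0.0, -1.0]]
force: [0.1, 4.6, 1.5]
width: 0.0195
grip_force: 30.4
clock: 4.62
ee_pos: [0.442, -0.0152, 0.1147]
tcp_rot: [[0.974, 0.227, -0.001], [0.227, -0.974, 0.001], [-0.001, -0.001, -1.0]]
force: [-2.1, 5.3, -2.4]
width: 0.0195
grip_force: 29.3
own [-0.08323086  0.0574742   0.11472584] force own [-0.895001    5.60723133 -2.36004074] 0.01946549715307903 29.340687096118927
```

View pics/p2.png

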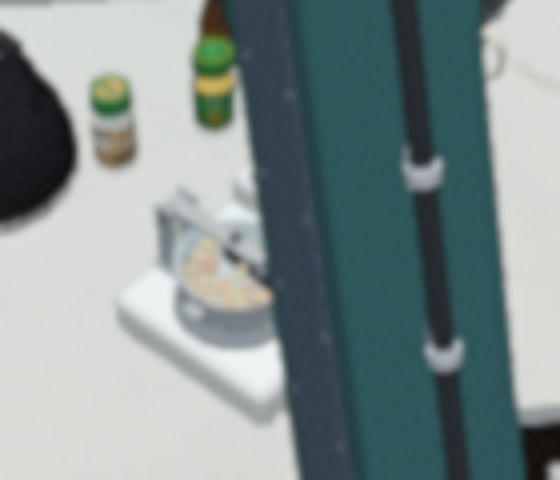

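The lever now lies across the lid at crop (230,245); the grasp is level with the pin. I release, rise, and use the closed fingertips to check the handle height, expecting its top at 0.145.

Scaled: -0.035 m is -0.0583, -0.03 m is -0.05.

```bash
python3 nudge.py '0,0,0,0;0,0,0,0;0,0,0,0;0,0,0,0' 0.05 30; python3 nudge.py '0,0,-0.0417,0;0,0,-0.0583,0;0,0,-0.05,0;0,0,0,0'
python3 - <<'E'
from h import *
from cell import robot
s=robot.state();print("own",own(s["ee_pos"]),s["width"])
E
python3 nudge.py '0.0133,0,0,0;0,0,0,0;0,0,0,0;0,0,0,0;0,0,0,0;0,0,0,0' 0 30; python3 nudge.py '0,0,0.0333,0;0,0,0.0333,0;0,0,0.0167,0;0,0,0.0083,0;0,0,0,0'
```

```text
clock: 5.0
ee_pos: [0.4431, -0.016, 0.115]
tcp_rot: [[0.974, 0.227, 0.002], [0.227, -0.974, -0.001], [0.002, 0.001, -1.0]]
force: [-0.3, 0.8, -0.7]
width: 0.0502
grip_force: 0.0
clock: 5.33
ee_pos: [0.4463, -0.0166, 0.2098]
tcp_rot: [[0.974, 0.227, 0.01], [0.227, -0.974, -0.002], [0.009, 0.005, -1.0]]
force: [1.3, -0.0, 1.0]
width: 0.0499
grip_force: 0.0
own [-0.07937171  0.05520591  0.2098185 ] 0.04993918070495232
clock: 5.83
ee_pos: [0.4493, -0.0137, 0.2035]
tcp_rot: [[0.974, 0.227, -0.002], [0.227, -0.974, 0.0], [-0.002, -0.001, -1.0]]
force: [0.5, 0.6, -1.0]
width: 0.0002
grip_force: 0.0
clock: 6.25
ee_pos: [0.4488, -0.0136, 0.1481]
tcp_rot: [[0.974, 0.227, -0.003], [0.227, -0.974, 0.001], [-0.003, -0.001, -1.0]]
force: [-0.6, 0.7, 1.1]
width: -0.0
grip_force: 0.0
```

Scaled: 0.002 m is 0.0033.

```bash
python3 nudge.py '0,0,0.0033,0;0,0,0.0033,0;0,0,0,0'; python3 nudge.py '0,0,0.0033,0;0,0,0,0;0,0,0,0'
```

```text
clock: 6.5
ee_pos: [0.4503, -0.0139, 0.1456]
tcp_rot: [[0.974, 0.227, 0.001], [0.227, -0.974, -0.0], [0.001, 0.0, -1.0]]
force: [0.0, 0.3, 0.3]
width: 0.0
grip_force: 0.0
clock: 6.75
ee_pos: [0.4506, -0.0139, 0.1447]
tcp_rot: [[0.974, 0.227, 0.002], [0.227, -0.974, -0.0], [0.002, 0.001, -1.0]]
force: [-2.8, 0.5, 10.8]
width: 0.0001
grip_force: 6.0
```

The fingertips meet the handle top at z 0.1447 and push back with 11 N, so it is solid and fully shut. Next I rise, open the fingers and go above the dial.

Scaled: 0.036 m is 0.06, -0.03 m is -0.05.

```bash
python3 nudge.py '0,0,-0.05,0;0,0,-0.05,0;0.0183,0.06,0,0;0.0183,0.06,0,0;0.0183,0.06,0,0;0.0183,0.06,0,0;0,0,0,0;0,0,0,0;0,0,0,0' 0.05 30
python3 - <<'E'
from h import *
from cell import robot
s=robot.state();print("own",own(s["ee_pos"]))
print(rel(s,np.array([-.03,-.0875,.116])))
c=robot.camera("scene")
cv2.imwrite("pics/p3.png",cv2.resize(c["img"][170:290,250:390],None,fx=4,fy=4)[...,::-1])
E
```

```text
clock: 7.5
ee_pos: [0.5249, -0.1438, 0.2031]
tcp_rot: [[0.974, 0.226, -0.001], [0.226, -0.974, 0.001], [-0.001, -0.001, -1.0]]
force: [0.8, -0.1, -0.2]
width: 0.0498
grip_force: 0.0
own [-0.03169346 -0.08652993  0.20307769]
[0.00176144 0.00105852 0.08707531]
```

View pics/p3.png

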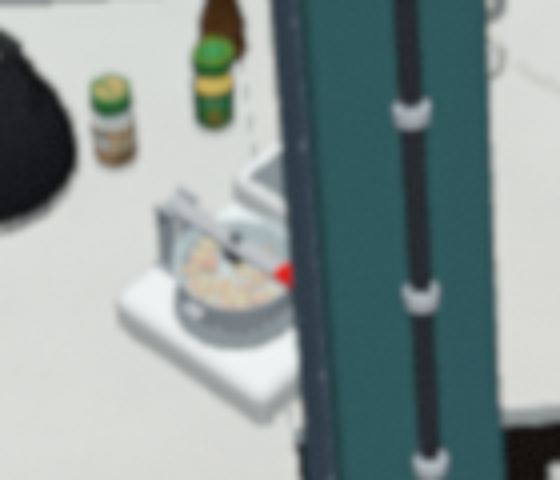

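The picture shows the lever lying shut over the lid (crop (230,240) to (285,272)). I lower the tool onto the dial bar and grip.

Scaled: 0.03 m is 0.05, 0.02 m is 0.0333.

```bash
python3 nudge.py '0.0025,0.0017,0.05,0;0,0,0.05,0;0,0,0.0333,0;0,0,0.0083,0;0,0,0,0;0,0,0,0'; python3 nudge.py '0,0,0,0;0,0,0,0;0,0,0,0;0,0,0,0;0,0,0,0;0,0,0,0' 0 60
python3 - <<'E'
from h import *
from cell import robot
s=robot.state();print("own",own(s["ee_pos"]),s["moment"])
E
```

```text
clock: 8.05
ee_pos: [0.5273, -0.1441, 0.119]
tcp_rot: [[0.974, 0.228, 0.0], [0.228, -0.974, 0.0], [0.0, 0.0, -1.0]]
force: [-0.1, -0.2, 0.5]
width: 0.0501
grip_force: 0.0
clock: 8.55
ee_pos: [0.5285, -0.1463, 0.12]
tcp_rot: [[0.974, 0.227, 0.003], [0.227, -0.974, -0.003], [0.002, 0.003, -1.0]]
force: [-1.1, -4.5, 7.1]
width: 0.0138
grip_force: 60.4
own [-0.02871112 -0.08982189  0.12003406] [-0.59928389  0.24682145 -0.01734253]
```

Scaled: 0.002 m is 0.0033, -0.001 m is -0.0017, 0.1 rad is 0.025.

```bash
python3 nudge.py '0,0.0033,-0.0017,0;0,0,0,0;0,0,0,0.025;0,0,0,0.025;0,0,0,0.025;0,0,0,0.025;0,0,0,0.025;0,0,0,0.025;0,0,0,0' - 60
python3 - <<'E'
from h import *
from cell import robot
s=robot.state();r=s["tcp_rot"];print("own",own(s["ee_pos"]),s["moment"],"turn",(-(np.arctan2(r[1,0],r[0,0])-YAW)),s["joints"][5])
E
```

```text
clock: 9.3
ee_pos: [0.5284, -0.1475, 0.12]
tcp_rot: [[0.931, -0.366, 0.002], [-0.366, -0.931, -0.002], [0.002, 0.001, -1.0]]
force: [-0.2, -3.5, 3.8]
width: 0.0136
grip_force: 60.0
own [-0.02907019 -0.09098251  0.12003662] [-0.35313847 -0.07143366  0.1070166 ] turn 0.6031897654571426 1.5480154187946071
```

Scaled: 0.001 m is 0.0017, 0.0004 m is 0.0007, 0.1 rad is 0.025.

```bash
python3 nudge.py '0.0007,0.0017,0,0.025;0,0,0,0.025;0,0,0,0.025;0,0,0,0.025;0,0,0,0.025;0,0,0,0.025;0,0,0,0.0175;0,0,0,0;0,0,0,0' - 70
python3 - <<'E'
from h import *
from cell import robot
s=robot.state();r=s["tcp_rot"];print("own",own(s["ee_pos"]),s["moment"],"turn",(-(np.arctan2(r[1,0],r[0,0])-YAW)),s["joints"][5])
c=robot.camera("top");t=robot.camera("scene")
cv2.imwrite("pics/p4.png",cv2.resize(np.hstack([c["img"][175:265,255:370],t["img"][190:280,270:385]]),None,fx=3.4,fy=3.4,interpolation=cv2.INTER_CUBIC)[...,::-1])
E
```

```text
clock: 10.05
ee_pos: [0.5277, -0.1486, 0.1201]
tcp_rot: [[0.508, -0.861, 0.0], [-0.861, -0.508, -0.002], [0.002, 0.001, -1.0]]
force: [-1.6, -3.5, 6.7]
width: 0.0133
grip_force: 71.2
own [-0.03005761 -0.09183114  0.12006291] [-0.43056362  0.23119863  0.11185358] turn 1.266386970780871 2.209556554838239
```

View pics/p4.png

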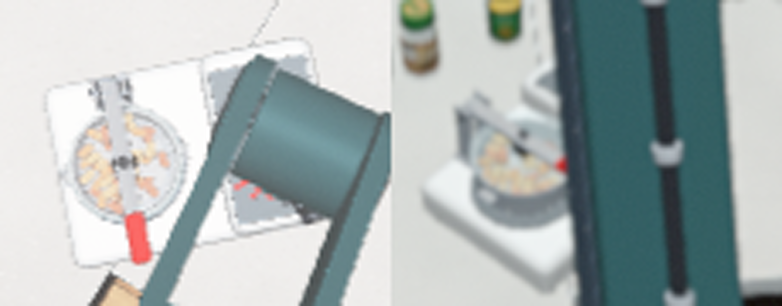

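The clamp is shut, with the handle toward the front at (138,238). The dial is hidden by the arm. To check for slip in the grip, I feel for the end stop at 1.31.

```bash
cat > st.py <<'E'
from h import *
from cell import robot
s=robot.state();r=s["tcp_rot"];print("own",own(s["ee_pos"]).round(4),s["moment"].round(3),s["force"].round(1),"turn",round(-(np.arctan2(r[1,0],r[0,0])-YAW),4))
E
for i in 1; do python3 nudge.py '0,0,0,0.005;0,0,0,0;0,0,0,0' >/dev/null; python3 st.py; python3 nudge.py '0,0,0,0.005;0,0,0,0;0,0,0,0' >/dev/null; python3 st.py;python3 nudge.py '0,0,0,0.005;0,0,0,0;0,0,0,0' >/dev/null; python3 st.py; done
```

```text
own [-0.0301 -0.0919  0.1201] [-0.514  0.236  0.086] [-2.1 -3.6  6.9] turn 1.2861
own [-0.0302 -0.0918  0.12  ] [-0.499  0.27   0.173] [-2.9 -3.3  6.4] turn 1.3061
own [-0.0302 -0.0919  0.12  ] [-0.517  0.248  0.427] [-2.2 -3.   6.8] turn 1.3255
```

The moment jumps to 0.43 N m just past 1.31, so the end stop is where it should be and the grip hasn't slipped. I back off to just past the third mark and hold.

Scaled: -0.025 rad is -0.0063.

```bash
python3 nudge.py '0,0,0,-0.0063;0,0,0,-0.0063;0,0,0,0;0,0,0,0;0,0,0,0;0,0,0,0;0,0,0,0;0,0,0,0;0,0,0,0;0,0,0,0'; python3 st.py
```

```text
clock: 11.73
ee_pos: [0.5276, -0.1486, 0.12]
tcp_rot: [[0.5, -0.866, 0.0], [-0.866, -0.5, -0.002], [0.001, 0.001, -1.0]]
force: [-1.2, -2.9, 7.0]
width: 0.0136
grip_force: 71.2
own [-0.0301 -0.0918  0.12  ] [-0.467  0.128  0.145] [-1.2 -2.9  7. ] turn 1.276
```

```bash
python3 -c "
from cell import robot
print(robot.finish_job())"
```

```text
the job is handed in; nothing more can be done
None
```

The clamp lever is fully shut and released, and the job is handed in with the fingers holding the dial at about 1.276 rad (third mark 1.26), gripping at 71 N against its spring. The dial was out of camera view, so I confirmed its position by feeling the end stop at about 1.31.

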